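# Inspect a cast specimen under the hand loupe

## Robot

A 7-joint arm with a two-finger parallel gripper is mounted at the origin on the work surface. World frame = base frame: x ahead of the robot, y to its left, z up, the work surface at z = 0. Lengths are in m, angles in rad, forces in N, time in s.
With the tool pointing down it reaches from about 0.425 to 0.925 m from the base axis. Payload 6.8 kg.
Tool frame: the origin (TCP) lies at the very end of the fingers, on their centre line; the grasp point (between the pads) lies 19 mm behind it; x points along the fingers, y is the direction in which the jaws open and shut, and the axes are right-handed (so a half turn about x gives the same grasp; the last joint's range is limited). The gripper opens to 85 mm and grips with 20 to 120 N. Pads are 22 mm wide; open, the fingers measure 114 mm over their backs; the gripper's body (76 mm by 85 mm) begins 54 mm behind the grasp point. The pads swing forward as they close: fully open they stand 13 mm farther back than shut.
Start: joints at [-1.307, 0.477, 0.022, 1.555, -0.011, 1.109, -0.083], TCP at [0.245, 0.629, 0.231] pointing down, gripper open.
Joint ranges: [-2.96, 2.96], [-0.34, 2.1], [-1.41, 1.46], [0.24, 2.44], [-1.37, 4.51], [0.17, 1.92], [-2.96, 2.96]. Speed limits (rad/s): [2.39, 2.39, 3.14, 3.14, 3.14, 3.14, 3.14].

## Interface

Orientations are given as a rotation vector (axis times angle).
In Python, from bench import get_obs, grab_frame, camera_info, hand_in gives the robot as it stands.
- The arm moves only by the tool apply_moves, never from a script. Its argument "series" is text: rows parted by semicolons, each of 7 numbers parted by spaces: the turn, a rotation vector about the tool's x, y, z in rad, then the shift along the tool's x, y, z in m, then the opening, from 0 (shut) to 1 (fully open). In form: wx wy wz tx ty tz hand; .... A call has 1 to 12 rows; each row is the pose to reach, as a shift and turn from the pose commanded when the call began, along the tool's axes at that moment; what a row does not reach only later rows make up. A row lasts 1/8 s, in which the tool goes at most 62.5 mm and 10.7 degrees, less where a joint would pass 70% of its speed; a pose out of reach is approached as far as the arm can. A call with a gripper value outside its range is refused whole. The fingers move at their own pace and stop on an object; "force" is the grip in N (left out, the last holds). Time passes only in rows, so rows that repeat a pose let the fingers close. It gives the time, the measured TCP pose, the force and the opening at its end, in the units of the state.
- get_obs(): the state, without advancing time (a new reading comes with each control period).
- grab_frame(name): name is "scene" or "top" or "wrist"; returns the picture (400x640x3 uint8, blue, green, red); there is no depth.
- camera_info(name): a dict with "fov_y" (degrees; the focal length in pixels is half the picture's height over the tangent of half this angle, whatever the lens; pixels are square), "cx", "cy" (the principal point, pixels), "rvec" (rotation vector, rad) and "tvec" (3), from world to camera coordinates, as OpenCV has them. Camera axes: x right, y down, z forward; pixel columns grow to the right and rows downward; lengths in m; the calibration is good to about 2 mm. A picture is of the moment at which its call begins: read the wrist's pose just before it. camera_info takes no time and is no camera call; for the wrist camera it gives the pose at the moment of the call.
- hand_in(): hands the job in, once; it reports no verdict.
The state is a dict: "clock": time; "joints": joint angles; "qvel": joint speeds; "tau": joint torques, N m; "tcp_pos": TCP position; "orientation": TCP orientation; "contact_force": force on the tool from outside, world axes, zero at the start; "moment": the same for the moment, N m; "grip_width": finger opening in m.
Only numpy, scipy, OpenCV 4.12 (cv2) and the standard library are available. Lean on these libraries where they do the work, as an engineer would, in place of code of your own. Each camera call takes 0.05 s, during which the arm holds its last target.

## Task

Pluck the tall round resin specimen from the pocket tray, set it down upright in the round recess of the inspection stage and let go of it. Then take the loupe by its handle and hold it level and still with its lens centred straight above the specimen, the lens at the height marked by the pointer on the stage's post; finish while still holding it there in mid-air, touching nothing else. Leave the pointer as it is set, the square specimens in their pockets, and the beaker and the petri dish where they are.

Things in the scene. Friction and masses are not known exactly. Their poses are not given: they have to be found in the camera images.
- plug_center (a point): Centre (half-way up) of the specimen to inspect: a brown resin cylinder with a small dark spot on top, 16 mm in diameter and 34 mm tall, about 15 g, loose, upright in one of the tray's three pockets, where it stands 24 mm above the tray's top. z is its own long axis, up.
- block0_center (a point): Centre of a square resin specimen, 18 x 18 x 22 mm tall, same material, loose in another pocket (it stands 12 mm above the tray's top). To be left alone.
- block1_center (a point): Centre of a second square resin specimen just like it, 18 x 18 x 22 mm tall, in the remaining pocket. To be left alone.
- tray: Fixed grey pocket tray on the bench, 160 mm (its x) by 46 mm (its y), 14 mm high; origin at the centre of its underside, z up. Three square pockets 22 mm wide and 10 mm deep in one row along its x axis, at x = -50, 0 and +50 mm; nothing stands beside the row along its y axis. It may be left or right of the stage.
- stage: Fixed grey inspection stage on the bench, 160 mm (its x) by 90 mm (its y), its plate 20 mm high; origin at the centre of the underside, z up. Its round recess lies at x = -30 mm, nearer the robot; a steel post 10 mm in diameter stands at x = +55 mm (85 mm beyond the recess centre along +x), reaching 186 mm above the bench. Nothing stands on it elsewhere.
- seat (a point): Centre of the floor of the stage's round recess: 24 mm wide (25 mm at most), 6 mm deep, with a thin black rubber floor 14 mm above the bench. A specimen standing in it has its centre 17 mm above this point and its top 48 mm above the bench. Axes as the stage's.
- focus_mark (a point): Tip of the thin black pointer on the stage's post, at half its 4 mm thickness; its height is the marked focal height for the middle of the lens (110 to 150 mm above the bench, set differently each time). The tip lies 33 mm from the post's axis towards the recess, so 52 mm from the point above the recess centre; the pointer rides on a black collar 22 mm in diameter and 14 mm high, which slides up and down stiffly (about 4 N). Axes as the stage's, z up.
- rest: Fixed black rest on the bench in which the loupe lies, base 180 mm (its x) by 50 mm (its y), 6 mm high; origin on the bench below the loupe's grip point, x towards the lens. A 46 mm wide pad, 28 mm high, at x = +53 to +87 mm carries the lens rim and a notched block at x = -66 to -46 mm, 36 mm wide and 36 mm high with cheeks, carries the handle's tail; from x = -46 to +53 mm the handle is free, with 19 mm of air beneath it. Lift the loupe straight up.
- loupe: The hand loupe, about 130 g (varies), loose: a round lens in a steel rim 68 mm in diameter and 12 mm thick, with a straight handle of wood with steel ends, 106 mm long, 14 mm wide (y) and 18 mm high (z). Lens and handle lie in one plane. Origin on the handle's underside below its balance point; x runs along the handle to the lens, z up, square to the lens. The handle reaches from x = -70 to +36 mm, the lens centre is at x = +70 mm.
- loupe_grip (a point): Balance point of the loupe: centre of the handle's cross-section (14 mm wide, 18 mm high), 70 mm from the lens centre. Best place to grip, across the handle; in the rest it is 34 mm above the bench. Axes as the loupe's.
- lens_center (a point): Middle of the lens, half-way through its thickness, 70 mm along +x from the grip point and at the same height when level. z is square to the lens.
- plug: The same round specimen, origin at the centre of its underside (17 mm below its centre).
- beaker: White porcelain beaker, 64 mm wide, 75 mm high, loose, beyond the work; origin at the centre of its underside. To be left alone.
- petri: Closed clear petri dish, 90 mm wide, 18 mm high, loose, beyond the work; origin at the centre of its underside. To be left alone.

How it is judged:
On the way, in this order (a step that is already met when the one before it is completed fails the run):
1. the round specimen stands upright in the stage's recess, let go (horizontal distance between plug_center and seat below 0.008 m and z of plug_center in the frame of seat between 0.013 and 0.021 m and angle between plug_center's own z axis and vertical below 0.15 rad and contact force between plug and the fingers below 0.1 N and linear speed of plug below 0.03 m/s), for 0.2 s.
2. the loupe is held level and still over the specimen with its lens at the pointer's height (horizontal distance between plug_center and seat below 0.008 m and z of plug_center in the frame of seat between 0.013 and 0.021 m and angle between plug_center's own z axis and vertical below 0.15 rad and horizontal distance between lens_center and plug_center below 0.012 m and z of lens_center in the frame of focus_mark between -0.007 and 0.007 m and angle between lens_center's own z axis and vertical below 0.14 rad and contact force between loupe and the fingers above 0.5 N and contact force between loupe and stage below 0.2 N and contact force between loupe and rest below 0.2 N and contact force between loupe and tray below 0.2 N and contact force between loupe and plug below 0.2 N and contact force between loupe and beaker below 0.2 N and contact force between loupe and petri below 0.2 N and linear speed of loupe below 0.03 m/s and angular speed of loupe below 0.2 rad/s), for 0.5 s.
At the end, for the whole second after the job is handed in: Specimen upright (0.15 rad) in the recess within 8 mm of centre, let go; loupe held by the fingers alone, touching no other thing, still (0.03 m/s), level within 0.14 rad, lens centre within 12 mm sideways of the specimen axis and within 7 mm of the pointer height (all of step 2 and contact force between plug and the fingers below 0.1 N); the arm keeps its last pose, push and grip.
It fails at once if the specimen is dropped or flung rather than set down (loose and faster than 0.7 m/s) (linear speed of plug above 0.7 m/s and contact force between plug and the fingers below 0.05 N).
It fails at once if the focus pointer is shifted by more than 6 mm (distance of focus_mark from where it was at the start of the episode above 0.006 m).
It fails at once if a square specimen is taken from or knocked out of its pocket (moved more than 12 mm) (distance of any of block0_center, block1_center from where it was at the start of the episode above 0.012 m).
It fails at once if the beaker or the petri dish is pushed more than 30 mm (distance of any of beaker, petri from where it was at the start of the episode above 0.03 m).
It also fails if it takes over 72 s, if anything falls off the work surface, if the arm or the gripper's body presses on something with over 40 N, if the wrist force passes 120 N, or if a joint passes its speed limit or range.

## Working session

There is one attempt and no reset: what is moved stays moved. The work goes in short steps, Python scripts to look and compute and a tool call to move; the robot and the scene stay as the last step left them, time stands still between calls to the robot, and variables do not carry over. Pictures are saved under pics/ and viewed, and the job is handed in when it is done.

Besides the shell and the picture viewer there is one more tool, called after "Emit:" as name(argument=value, ...), one argument or row to a line, values as JSON. apply_moves: Moves the arm, as the interface text tells. Its arguments: {"type":"object","properties":{"series":{"type":"string"},"force":{"type":"number"}},"required":["series"]}

```bash
ls; mkdir -p pics
python3 - <<'E'
from bench import *
import cv2
for k,v in get_obs().items(): print(k,v)
for n in ["scene","top","wrist"]:
    print(n,camera_info(n)); cv2.imwrite(f"pics/{n}0.png",grab_frame(n))
E
```

```text
pics
clock 0.0
joints [-1.30711881  0.47783521  0.02232432  1.55645365 -0.01149784  1.10929596
 -0.08309974]
qvel [-0.00060109  0.00130135  0.0003069  -0.00075192 -0.00103028 -0.00164054
 -0.00056507]
tau [-1.25694944e-03 -5.96450222e+01  1.60766758e+00 -2.81201828e+01
  1.25127530e-02  9.35631950e-03  5.37850852e-06]
tcp_pos [0.24499829 0.62832928 0.23030095]
orientation [ 0.29020723  1.55125867 -0.2931305 ]
contact_force [-0.32659207  0.28260876 -0.31520942]
moment [0.00213078 0.04579883 0.03899871]
grip_width 0.08529671796911076
scene {'fov_y': 42.497184001080434, 'cx': 317.73991148585037, 'cy': 206.99687409369602, 'rvec': array([ 1.53960066,  1.94081495, -0.84355057]), 'tvec': array([ 0.1363369 , -0.28571059,  1.56391233])}
top {'fov_y': 55.67578614539857, 'cx': 322.00891998091566, 'cy': 196.55839497850252, 'rvec': array([ 2.14120038, -2.14894626,  0.17015857]), 'tvec': array([0.00885505, 0.57371276, 0.82904386])}
wrist {'fov_y': 61.43366853556181, 'cx': 328.1934960584642, 'cy': 202.0208699157283, 'rvec': array([-2.35549009, -1.610545  , -0.26931465]), 'tvec': array([-0.67480087, -0.04165197,  0.38026188])}
```

View pics/scene0.png

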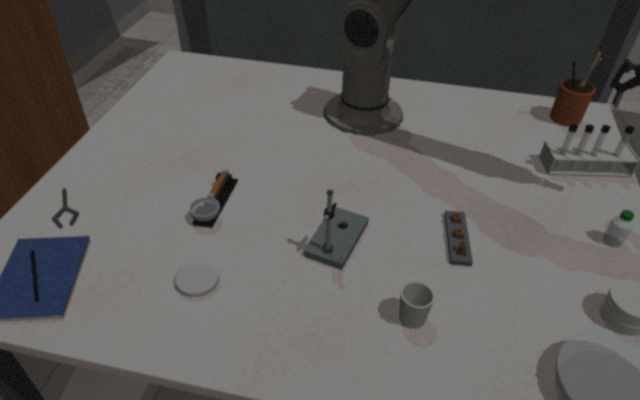

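View pics/top0.png

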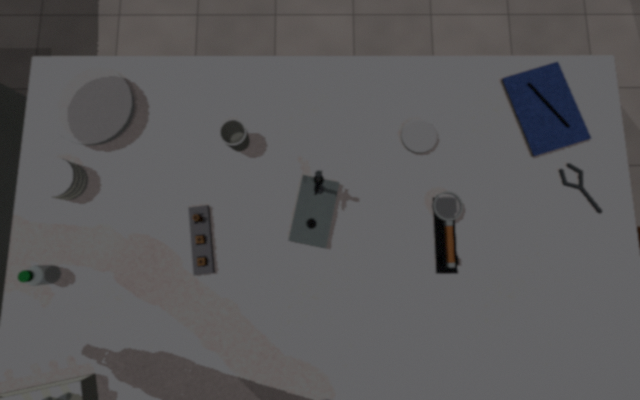

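View pics/wrist0.png

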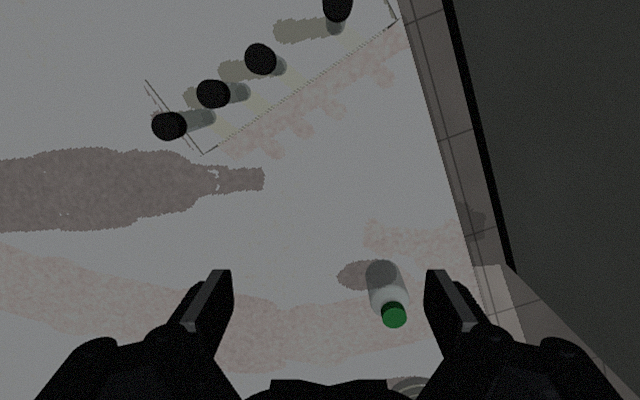

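```bash
cat > h.py <<'E'
import numpy as np, cv2
from bench import *
def cam(n,info=None):
    i=info or camera_info(n); f=200/np.tan(np.radians(i['fov_y'])/2)
    R=cv2.Rodrigues(np.array(i['rvec'],float))[0]; t=np.array(i['tvec'],float)
    K=np.array([[f,0,i['cx']],[0,f,i['cy']],[0,0,1]]); return K,R,t
def unproj(c,uv,z):
    K,R,t=c; d=R.T@np.linalg.inv(K)@np.array([uv[0],uv[1],1.]); o=-R.T@t
    return o+d*(z-o[2])/d[2]
def proj(c,p):
    K,R,t=c; q=K@(R@np.array(p,float)+t); return q[:2]/q[2]
def crop(img,x0,y0,w,h,s,name,gain=1.):
    c=cv2.resize(img[y0:y0+h,x0:x0+w],None,fx=s,fy=s,interpolation=cv2.INTER_CUBIC)
    c=cv2.convertScaleAbs(c,alpha=gain)
    st=10
    for u in range((x0//st+1)*st,x0+w,st):
        X=int((u-x0+.5)*s); cv2.line(c,(X,0),(X,6),(0,255,0),1); cv2.putText(c,str(u),(X-12,18),0,.4,(0,255,0),1)
    for v in range((y0//st+1)*st,y0+h,st):
        Y=int((v-y0+.5)*s); cv2.line(c,(0,Y),(6,Y),(0,255,0),1); cv2.putText(c,str(v),(8,Y+4),0,.4,(0,255,0),1)
    cv2.imwrite('pics/'+name,c)
E
python3 - <<'E'
from h import *
t=cv2.imread('pics/top0.png'); s=cv2.imread('pics/scene0.png')
crop(t,180,195,50,90,6,'ct_tray.png',1.8)
crop(t,280,165,90,90,6,'ct_stage.png',1.8)
crop(t,415,180,60,100,6,'ct_rest.png',1.8)
crop(s,290,180,100,95,6,'cs_stage.png',1.5)
print(camera_info('top')); c=cam('top'); print(-c[1].T@c[2])
E
```

```text
{'fov_y': 55.67578614539857, 'cx': 322.00891998091566, 'cy': 196.55839497850252, 'rvec': array([ 2.14120038, -2.14894626,  0.17015857]), 'tvec': array([0.00885505, 0.57371276, 0.82904386])}
[0.4414266  0.0123609  0.90638195]
```

View pics/ct_tray.png

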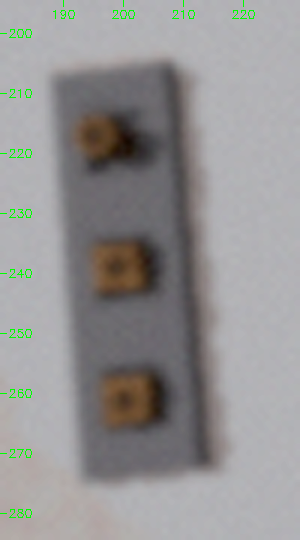

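View pics/ct_stage.png

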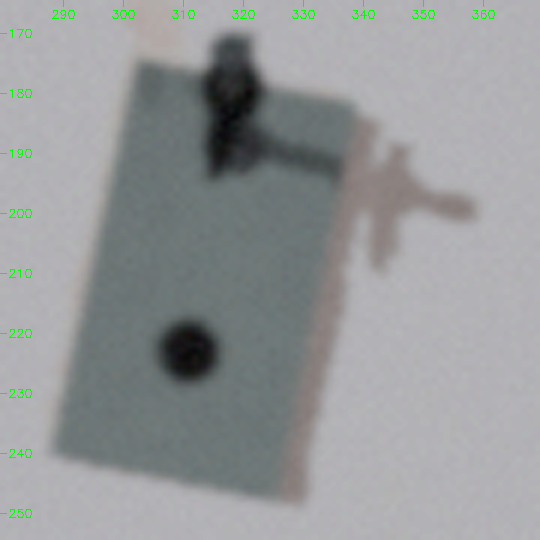

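View pics/ct_rest.png

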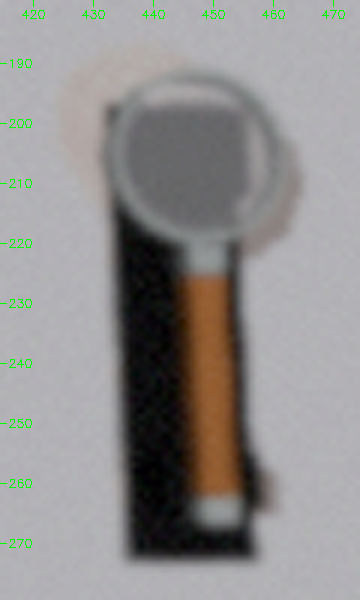

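View pics/cs_stage.png

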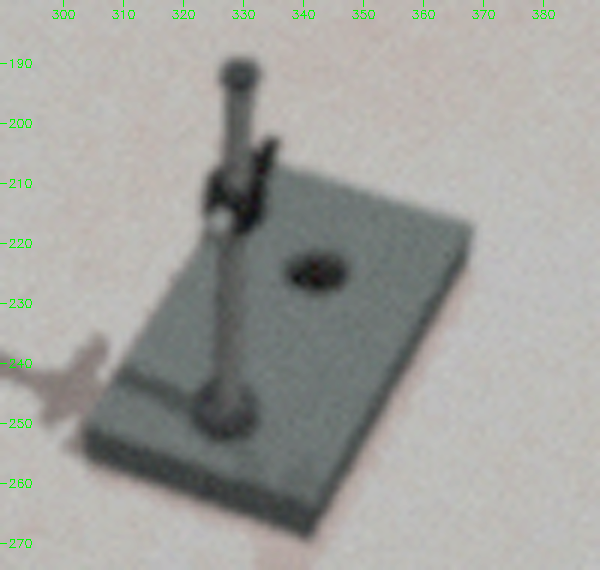

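Run:
```python
from h import *
c=cam('top'); cs=cam('scene')
f=lambda uv,z:np.round(unproj(c,uv,z),4)
tr=np.array([f(p,.014) for p in [(188,207),(208.5,205),(214.5,271.5),(193.5,273.5)]]);print('tray',tr,tr.mean(0))
st=np.array([f(p,.02) for p in [(302.5,175),(338.5,182),(326.5,247.5),(289,240)]]);print('stage',st,st.mean(0))
for a in(tr,st): print([np.linalg.norm(a[i]-a[i-1]).round(4) for i in range(4)])
print('plug',f((195.5,217),.038)); print('blocks',f((199,239),.026),f((200.5,261.5),.026))
print('hole',f((311,223),.02), 'scene', unproj(cs,(342,224.7),.02))
d=(st[0]+st[1]-st[2]-st[3]);yaw=np.arctan2(d[1],d[0]);print('yaw stage',yaw,'from hole')
d=(tr[0]+tr[1]-tr[2]-tr[3]);print('yaw tray',np.arctan2(d[1],d[0]))
# tip by triangulation
def tri(u1,u2):
    K1,R1,t1=c;K2,R2,t2=cs
    X=cv2.triangulatePoints(K1@np.c_[R1,t1],K2@np.c_[R2,t2],np.array(u1,float).reshape(2,1),np.array(u2,float).reshape(2,1));return (X[:3]/X[3]).ravel()
print('tip',tri((315,193.5),(335,203)))
hc=f((311,223),.02)
s=st.mean(0);ex=np.array([np.cos(yaw),np.sin(yaw),0])
print('seat from stage',s-.03*ex,'tip xy',s+.022*ex)
for z in (.11,.12,.13,.14,.15): 
   p=s+.022*ex; p[2]=z; print(z,proj(c,p),proj(cs,p))
print('lens',f((447.5,204.5),.034),'tail',f((451,267),.043),'neck',f((448.5,221),.043))
```

```text
tray [[0.5543 0.3242 0.014 ]
 [0.5589 0.2759 0.014 ]
 [0.404  0.2556 0.014 ]
 [0.3996 0.3038 0.014 ]] [0.4792   0.289875 0.014   ]
stage [[ 0.6296  0.053   0.02  ]
 [ 0.6123 -0.0328  0.02  ]
 [ 0.4578 -0.0033  0.02  ]
 [ 0.4754  0.0838  0.02  ]] [0.543775 0.025175 0.02    ]
[np.float64(0.156), np.float64(0.0485), np.float64(0.1562), np.float64(0.0484)]
[np.float64(0.1572), np.float64(0.0875), np.float64(0.1573), np.float64(0.0889)]
plug [0.528  0.2974 0.038 ]
blocks [0.4783 0.2909 0.026 ] [0.4271 0.2852 0.026 ]
hole [0.5148 0.0327 0.02  ] scene [0.51443371 0.03251813 0.02      ]
yaw stage -0.19290625218644697 from hole
yaw tray 0.1307104203971759
tip [0.56699285 0.02209796 0.12969502]
seat from stage [0.51433146 0.03092636 0.02      ] tip xy [0.56536693 0.02095734 0.02      ]
0.11 [315.54604048 195.74634939] [334.18026887 209.4227189 ]
0.12 [315.49359071 195.0148612 ] [334.36844182 205.87834866]
0.13 [315.43982201 194.26497856] [334.55899196 202.28920251]
0.14 [315.38468399 193.49599882] [334.75196461 198.65442659]
0.15 [315.32812368 192.70718305] [334.94740626 194.97314515]
lens [ 0.5556 -0.2853  0.034 ] tail [ 0.4128 -0.2824  0.043 ] neck [ 0.5164 -0.2824  0.043 ]
```

```bash
cat >> h.py <<'E'
from scipy.spatial.transform import Rotation as Ro
def target(yaw):  # tool x down, tool y at angle yaw from world x
    x=np.array([0,0,-1.]); y=np.array([np.cos(yaw),np.sin(yaw),0]); return np.c_[x,y,np.cross(x,y)]
def delta(pos,yaw):
    o=get_obs(); R0=Ro.from_rotvec(o['orientation']).as_matrix()
    R=target(yaw); w=Ro.from_matrix(R0.T@R).as_rotvec(); t=R0.T@(np.array(pos)-o['tcp_pos'])
    print('w',w.round(4),'t',t.round(4),'deg',np.degrees(np.linalg.norm(w)).round(1),'dist',np.linalg.norm(t).round(3)); return w,t
def where():
    o=get_obs(); R0=Ro.from_rotvec(o['orientation']).as_matrix()
    print('t',o['clock'],'pos',o['tcp_pos'].round(4),'xtool',R0[:,0].round(3),'yaw_y',np.arctan2(R0[1,1],R0[0,1]).round(4),'F',o['contact_force'].round(2),'w',round(o['grip_width'],4),'j',o['joints'].round(2))
E
python3 - <<'E'
from h import *
where(); i=camera_info('wrist'); c=cam('wrist',i); o=get_obs();R0=Ro.from_rotvec(o['orientation']).as_matrix()
print('cam in tool',R0.T@(-c[1].T@c[2]-o['tcp_pos'])); print(R0.T@c[1].T)
delta([.528,.2974,.15],np.pi/2+.125);delta([.528,.2974,.15],-np.pi/2+.125)
E
```

```text
t 0.15 pos [0.2451 0.6285 0.2306] xtool [-0.    -0.001 -1.   ] yaw_y 1.199 F [ 0.06 -0.46  0.38] w 0.0854 j [-1.31  0.48  0.02  1.56 -0.01  1.11 -0.08]
cam in tool [-0.14166033  0.00055042 -0.08518791]
[[-3.24566001e-04 -3.27059031e-01  9.45003854e-01]
 [ 9.99999922e-01  1.07324232e-04  3.80598802e-04]
 [-2.25900089e-04  9.45003904e-01  3.27058971e-01]]
w [-4.968e-01 -3.000e-04  1.400e-03] t [ 0.0809 -0.2056  0.3839] deg 28.5 dist 0.443
w [2.6448e+00 1.8000e-03 4.0000e-04] t [ 0.0809 -0.2056  0.3839] deg 151.5 dist 0.443
```

Emit:
apply_moves(
  series="-0.1 0 0 0.016 -0.04 0.077 1; -0.2 0 0 0.032 -0.08 0.154 1; -0.3 0 0 0.048 -0.12 0.23 1; -0.4 0 0 0.064 -0.16 0.3 1; -0.497 0 0.001 0.081 -0.206 0.384 1; -0.497 0 0.001 0.081 -0.206 0.384 1; -0.497 0 0.001 0.081 -0.206 0.384 1; -0.497 0 0.001 0.081 -0.206 0.384 1; -0.497 0 0.001 0.081 -0.206 0.384 1; -0.497 0 0.001 0.081 -0.206 0.384 1",
  force=30,
)

```text
clock: 1.4
tcp_pos: [0.5269, 0.2996, 0.1505]
orientation: [-0.099, 1.569, 0.102]
contact_force: [-0.4, -0.5, -0.3]
grip_width: 0.0856
```

Run:
```python
from h import *
where(); i=camera_info('wrist'); im=grab_frame('wrist'); cv2.imwrite('pics/w1.png',im)
c=cam('wrist',i); print(proj(c,[.528,.2974,.038]),proj(c,[.4783,.2909,.026])); np.savez('w1.npz',**i)
```

```text
t 1.4 pos [0.5269 0.2996 0.1505] xtool [-0.     0.002 -1.   ] yaw_y 1.699 F [-0.41 -0.47 -0.26] w 0.0856 j [-0.63  0.45  0.01  1.8  -0.01  0.89  1.09]
[323.74513051 199.24225776] [323.51500264 133.56888773]
```

View pics/w1.png

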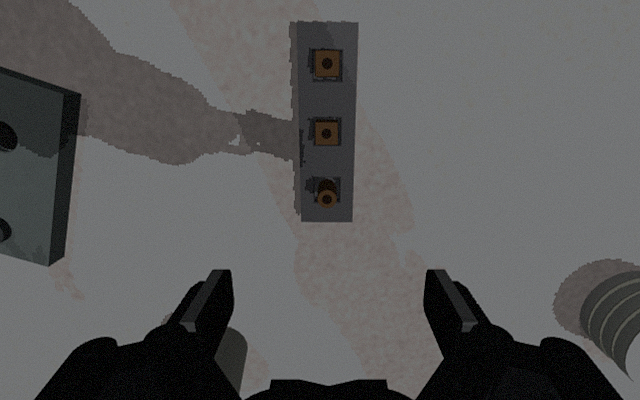

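Run:
```python
from h import *
i=dict(np.load('w1.npz')); im=cv2.imread('pics/w1.png'); crop(im,285,15,90,215,4*.65,'w1c.png',2); crop(im,300,170,60,50,10,'w1d.png',2)
```

```text
(no output)
```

View pics/w1d.png

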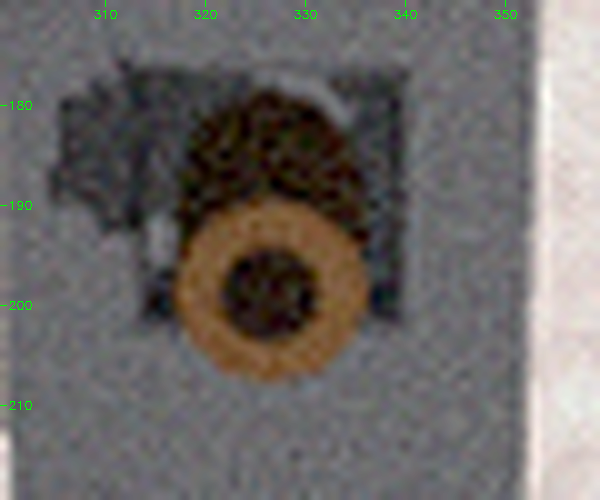

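Run:
```python
from h import *
i=dict(np.load('w1.npz')); c=cam('w',i); p=unproj(c,(326.7,198.7),.038);b=unproj(c,(327,132.3),.026); b1=unproj(c,(327,64),.026);print(p,b,b1,np.arctan2(*(p-b1)[[1,0]]))
delta([p[0],p[1],.06],np.pi/2+.125);delta([p[0],p[1],.017],np.pi/2+.125)
```

```text
[0.52724869 0.29967719 0.038     ] [0.47698058 0.29347728 0.026     ] [0.42796822 0.28720304 0.026     ] 0.12499058814067254
w [ 0.0035  0.0001 -0.002 ] t [ 0.0905 -0.0002  0.0003] deg 0.2 dist 0.091
w [ 0.0035  0.0001 -0.002 ] t [ 0.1335 -0.0003  0.0003] deg 0.2 dist 0.134
```

Emit:
apply_moves(
  series="0.003 0 -0.002 0.04 0 0 1; 0.003 0 -0.002 0.07 0 0 1; 0.003 0 -0.002 0.09 0 0 1; 0.003 0 -0.002 0.105 0 0 1; 0.003 0 -0.002 0.12 0 0 1; 0.003 0 -0.002 0.13 0 0 1; 0.003 0 -0.002 0.133 0 0 1; 0.003 0 -0.002 0.133 0 0 1; 0.003 0 -0.002 0.133 0 0 1",
)

```text
clock: 2.58
tcp_pos: [0.5285, 0.2978, 0.0179]
orientation: [-0.096, 1.568, 0.095]
contact_force: [-0.1, 0.8, 0.6]
grip_width: 0.085
```

Run:
```python
from h import *
where(); im=grab_frame('wrist'); cv2.imwrite('pics/w2.png',im)
```

```text
t 2.575 pos [0.5285 0.2978 0.0179] xtool [ 0.001 -0.    -1.   ] yaw_y 1.6928 F [-0.14  0.76  0.64] w 0.085 j [-0.62  0.63  0.01  1.87 -0.01  0.64  1.08]
```

View pics/w2.png

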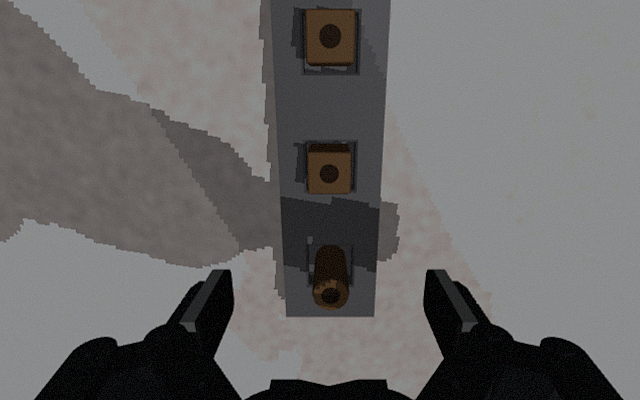

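Run:
```python
from h import *
for _ in range(1): where()
c=cam('wrist'); print(unproj(c,(331,295),.038)); o=get_obs(); R0=Ro.from_rotvec(o['orientation']).as_matrix()
print(R0.T@(unproj(c,(331,295),.038)-o['tcp_pos']))
```

```text
t 2.625 pos [0.5285 0.2978 0.0179] xtool [ 0.001 -0.    -1.   ] yaw_y 1.6929 F [-0.07 -0.48  1.75] w 0.085 j [-0.62  0.63  0.01  1.87 -0.01  0.64  1.08]
[0.52707198 0.2996911  0.038     ]
[-0.02014742  0.00206434 -0.00120378]
```

Within ~2 mm. Close.

Emit:
apply_moves(
  series="0 0 0 0 0.001 -0.001 0.6; 0 0 0 0 0.001 -0.001 0.4; 0 0 0 0 0.001 -0.001 0.3; 0 0 0 0 0.001 -0.001 0.1; 0 0 0 0 0.001 -0.001 0; 0 0 0 0 0.001 -0.001 0; 0 0 0 0 0.001 -0.001 0; 0 0 0 0 0.001 -0.001 0; 0 0 0 0 0.001 -0.001 0; 0 0 0 0 0.001 -0.001 0",
  force=30,
)

```text
clock: 3.88
tcp_pos: [0.5271, 0.2985, 0.0174]
orientation: [-0.097, 1.568, 0.095]
contact_force: [-1.0, 0.5, 3.1]
grip_width: 0.0149
```

Run:
```python
from h import *
where(); im=grab_frame('wrist'); cv2.imwrite('pics/w3.png',im)
```

```text
t 3.875 pos [0.5271 0.2985 0.0174] xtool [ 0.    -0.001 -1.   ] yaw_y 1.6929 F [-0.96  0.48  3.06] w 0.0149 j [-0.63  0.63  0.01  1.87 -0.01  0.64  1.08]
```

View pics/w3.png

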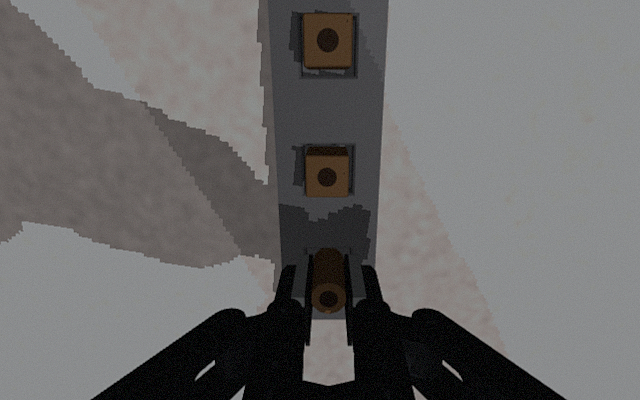

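Emit:
apply_moves(
  series="0 0 0 -0.01 0 0 0; 0 0 0 -0.03 0 0 0; 0 0 0 -0.055 0 0 0; 0 0 0 -0.08 0 0 0; 0 0 0 -0.09 0 0 0; 0 0 0 -0.09 0 0 0; 0 0 0 -0.09 0 0 0; 0 0 0 -0.09 0 0 0",
)

```text
clock: 4.92
tcp_pos: [0.5264, 0.2982, 0.1063]
orientation: [-0.098, 1.57, 0.095]
contact_force: [-0.4, -1.3, -0.9]
grip_width: 0.0145
```

Run:
```python
from h import *
where(); im=grab_frame('wrist'); cv2.imwrite('pics/w4.png',im)
delta([.5147,.0323,.108],np.pi/2+.125)
delta([.5147-.03,.0323+0.05,.16],np.pi/2+.125)
```

```text
t 4.925 pos [0.5264 0.2982 0.1063] xtool [-0.001 -0.002 -1.   ] yaw_y 1.6931 F [-0.38 -1.3  -0.91] w 0.0145 j [-0.63  0.51  0.02  1.83 -0.01  0.81  1.08]
w [-0.0029 -0.0012  0.0018] t [-0.0011 -0.2625 -0.0442] deg 0.2 dist 0.266
w [-0.0029 -0.0012  0.0018] t [-0.0532 -0.2093 -0.0679] deg 0.2 dist 0.226
```

View pics/w4.png

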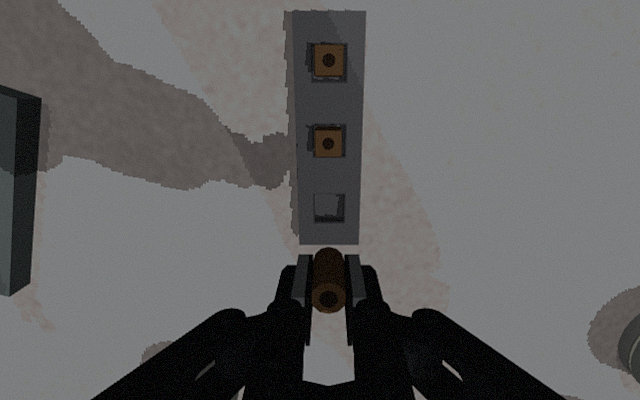

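Run:
```python
from h import *
delta([.51,.085,.13],np.pi/2+.125)
```

```text
w [-0.0029 -0.0012  0.0018] t [-0.0232 -0.2097 -0.0424] deg 0.2 dist 0.215
```

Emit:
apply_moves(
  series="0 0 0 -0.01 -0.03 -0.008 0; 0 0 0 -0.02 -0.07 -0.016 0; 0 0 0 -0.023 -0.11 -0.025 0; 0 0 0 -0.023 -0.15 -0.034 0; 0 0 0 -0.023 -0.19 -0.042 0; -0.003 -0.001 0.002 -0.023 -0.21 -0.042 0; -0.003 -0.001 0.002 -0.023 -0.21 -0.042 0; -0.003 -0.001 0.002 -0.023 -0.21 -0.042 0; -0.003 -0.001 0.002 -0.023 -0.21 -0.042 0",
)

```text
clock: 6.1
tcp_pos: [0.5108, 0.0866, 0.1303]
orientation: [-0.099, 1.568, 0.101]
contact_force: [0.6, -0.5, -0.3]
grip_width: 0.0148
```

Run:
```python
from h import *
where(); i=camera_info('wrist'); im=grab_frame('wrist'); cv2.imwrite('pics/w5.png',im); np.savez('w5.npz',**i)
c=cam('w',i); print(proj(c,[.5147,.0325,.02]),proj(c,[.567,.022,.13]))
```

```text
t 6.1 pos [0.5108 0.0866 0.1303] xtool [ 0.001  0.002 -1.   ] yaw_y 1.6982 F [ 0.65 -0.54 -0.26] w 0.0148 j [-0.33  0.35  0.05  2.03 -0.03  0.77  1.44]
[257.95886561 195.36174555] [191.46200267 351.18140276]
```

View pics/w5.png

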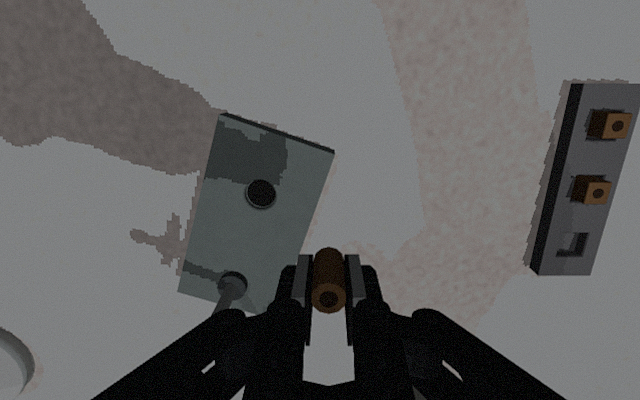

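Run:
```python
from h import *
i=dict(np.load('w5.npz')); c=cam('w',i); im=cv2.imread('pics/w5.png'); crop(im,235,170,55,50,10,'w5c.png',2)
s=unproj(c,(261,193.5),.02); print(s); print([unproj(c,p,.02).round(4) for p in [(221,114),(334,152)]])
```

```text
[0.51286024 0.03477617 0.02      ]
[array([0.456 , 0.0022, 0.02  ]), array([0.4731, 0.0873, 0.02  ])]
```

View pics/w5c.png

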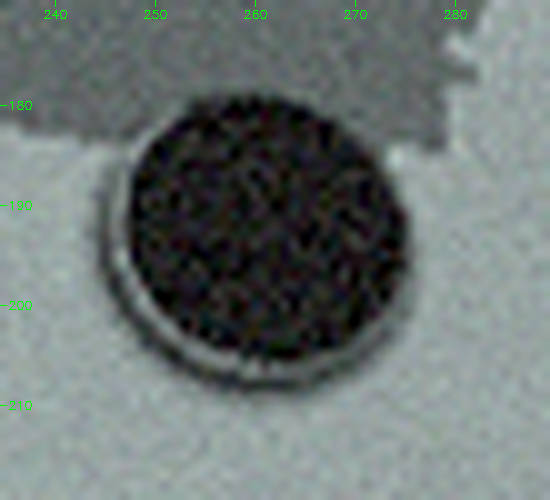

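Run:
```python
from h import *
where();delta([.5129,.0338,.13],np.pi/2+.125);delta([.5129,.0338,.05],np.pi/2+.125)
```

```text
t 6.15 pos [0.5108 0.0864 0.1304] xtool [ 0.001  0.001 -1.   ] yaw_y 1.698 F [ 0.15  0.25 -0.99] w 0.0146 j [-0.33  0.35  0.05  2.03 -0.03  0.77  1.44]
w [ 0.0022  0.0011 -0.0013] t [ 0.0003 -0.0524 -0.0046] deg 0.2 dist 0.053
w [ 0.0022  0.0011 -0.0013] t [ 0.0803 -0.0525 -0.0047] deg 0.2 dist 0.096
```

Emit:
apply_moves(
  series="0.002 0.001 -0.001 0 -0.026 -0.002 0; 0.002 0.001 -0.001 0 -0.045 -0.004 0; 0.002 0.001 -0.001 0 -0.0525 -0.0047 0; 0.002 0.001 -0.001 0.02 -0.0525 -0.0047 0; 0.002 0.001 -0.001 0.045 -0.0525 -0.0047 0; 0.002 0.001 -0.001 0.065 -0.0525 -0.0047 0; 0.002 0.001 -0.001 0.08 -0.0525 -0.0047 0; 0.002 0.001 -0.001 0.08 -0.0525 -0.0047 0; 0.002 0.001 -0.001 0.08 -0.0525 -0.0047 0; 0.002 0.001 -0.001 0.08 -0.0525 -0.0047 0",
)

```text
clock: 7.4
tcp_pos: [0.5135, 0.0326, 0.0512]
orientation: [-0.097, 1.567, 0.097]
contact_force: [-0.3, 0.2, 0.3]
grip_width: 0.0144
```

Run:
```python
from h import *
where(); i=camera_info('wrist'); im=grab_frame('wrist'); cv2.imwrite('pics/w6.png',im); np.savez('w6.npz',**i)
crop(im,270,210,120,120,5,'w6c.png',2)
c=cam('w',i); print(proj(c,[.5129,.035,.02]),proj(c,[.567,.022,.13]))
delta([.5129,.0338,.0285],np.pi/2+.125)
cv2.imwrite('pics/s6.png',grab_frame('scene')); crop(cv2.imread('pics/s6.png'),290,150,110,110,5,'s6c.png',1.7)
```

```text
t 7.4 pos [0.5135 0.0326 0.0512] xtool [ 0.002  0.    -1.   ] yaw_y 1.694 F [-0.27  0.21  0.25] w 0.0144 j [-0.23  0.47  0.06  2.08 -0.05  0.59  1.55]
[330.96906429 243.01605587] [270.42102707 552.8078965 ]
w [-0.0019  0.0017 -0.0001] t [ 0.0227  0.0013 -0.0004] deg 0.1 dist 0.023
```

View pics/w6.png

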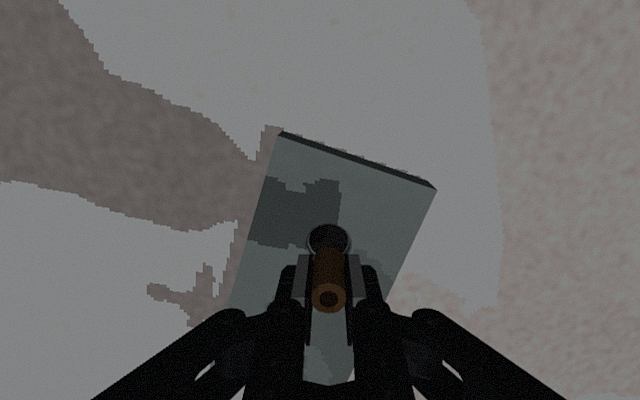

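View pics/w6c.png

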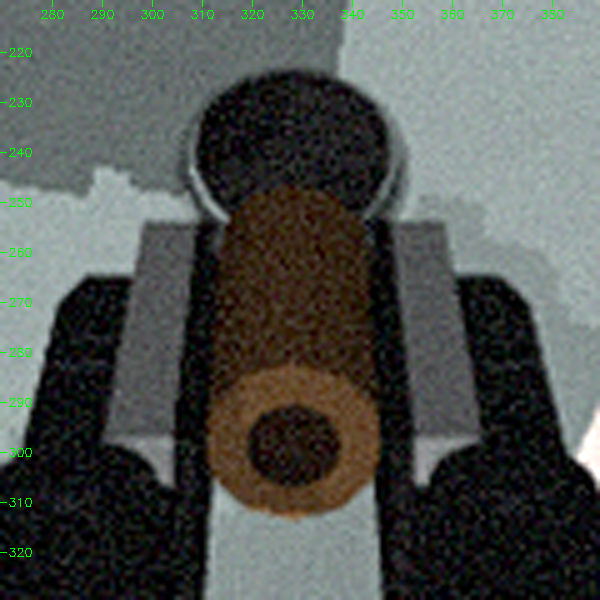

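View pics/s6c.png

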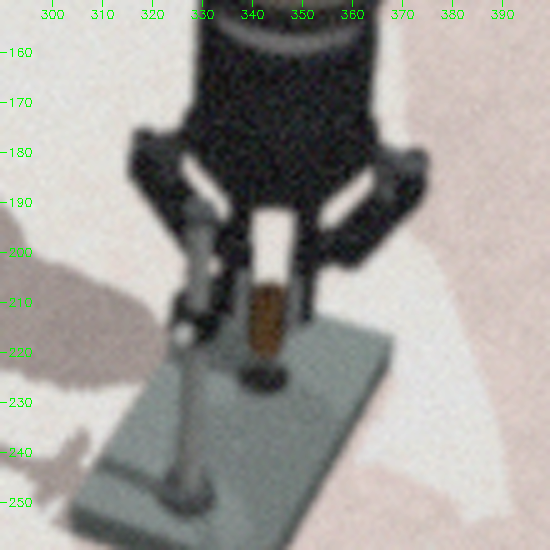

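Run:
```python
from h import *
c=cam('w',dict(np.load('w6.npz'))); print(unproj(c,(328.5,298.2),.0718), unproj(c,(329.3,243.5),.02))
```

```text
[0.51343131 0.03356555 0.0718    ] [0.51331767 0.03409776 0.02      ]
```

Aligned to under 1 mm. Descending.

Emit:
apply_moves(
  series="-0.002 0.002 0 0.008 0.0006 0 0; -0.002 0.002 0 0.014 0.0006 0 0; -0.002 0.002 0 0.018 0.0006 0 0; -0.002 0.002 0 0.021 0.0006 0 0; -0.002 0.002 0 0.023 0.0006 0 0; -0.002 0.002 0 0.0235 0.0006 0 0; -0.002 0.002 0 0.0235 0.0006 0 0; -0.002 0.002 0 0.0235 0.0006 0 0",
)

```text
clock: 8.5
tcp_pos: [0.5129, 0.033, 0.0273]
orientation: [-0.098, 1.57, 0.098]
contact_force: [-1.5, -0.4, 5.0]
grip_width: 0.0144
```

Run:
```python
from h import *
where(); im=grab_frame('wrist'); crop(im,270,210,120,120,5,'w7c.png',2)
```

```text
t 8.5 pos [0.5129 0.033  0.0273] xtool [-0.002 -0.    -1.   ] yaw_y 1.6958 F [-1.48 -0.37  5.01] w 0.0144 j [-0.23  0.51  0.05  2.09 -0.05  0.54  1.56]
```

View pics/w7c.png

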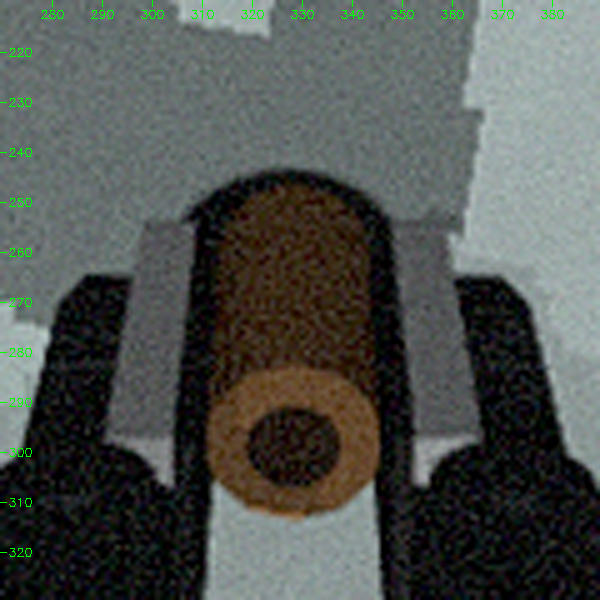

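Emit:
apply_moves(
  series="0 0 0 0 0 0 0.2; 0 0 0 0 0 0 0.25; 0 0 0 0 0 0 0.35; 0 0 0 0 0 0 0.45; 0 0 0 0 0 0 0.6; 0 0 0 0 0 0 0.6; 0 0 0 0 0 0 0.6; 0 0 0 0 0 0 0.6",
)

```text
clock: 9.55
tcp_pos: [0.5128, 0.0331, 0.027]
orientation: [-0.098, 1.57, 0.098]
contact_force: [-0.0, -0.1, 0.5]
grip_width: 0.051
```

Run:
```python
from h import *
where(); im=grab_frame('wrist'); crop(im,230,210,180,120,4,'w8c.png',2)
```

```text
t 9.55 pos [0.5128 0.0331 0.027 ] xtool [-0.002 -0.    -1.   ] yaw_y 1.696 F [-0.01 -0.07  0.45] w 0.051 j [-0.23  0.52  0.05  2.09 -0.05  0.54  1.56]
```

View pics/w8c.png

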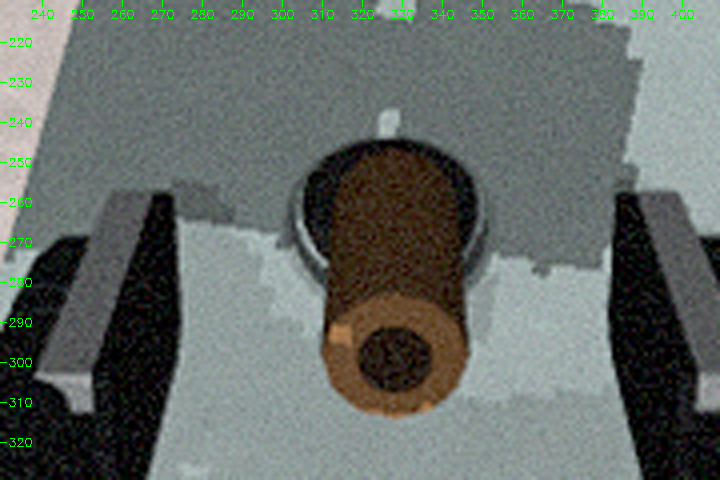

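Emit:
apply_moves(
  series="0 0 0 -0.02 0 0 0.6; 0 0 0 -0.05 0 0 0.6; 0 0 0 -0.09 0 0 1; 0 0 0 -0.13 0 0 1; 0 0 0 -0.17 0 0 1; 0 0 0 -0.2 0 0 1; 0 0 0 -0.2 0 0 1; 0 0 0 -0.2 0 0 1",
)

```text
clock: 10.6
tcp_pos: [0.5126, 0.033, 0.2263]
orientation: [-0.099, 1.571, 0.098]
contact_force: [-0.2, -1.0, -0.2]
grip_width: 0.0854
```

Run:
```python
from h import *
where(); i=camera_info('wrist'); im=grab_frame('wrist'); cv2.imwrite('pics/w9.png',im); np.savez('w9.npz',**i)
s=grab_frame('scene'); crop(s,300,180,80,80,8,'s9c.png',1.6)
for yaw in (np.pi/2-.0,): delta([.485,-.283,.2],yaw)
```

```text
t 10.6 pos [0.5126 0.033  0.2263] xtool [-0.003 -0.    -1.   ] yaw_y 1.696 F [-0.17 -0.96 -0.21] w 0.0854 j [-0.26  0.22  0.08  1.95 -0.02  0.98  1.53]
w [ 0.1252 -0.0042  0.0005] t [ 0.026  -0.3101 -0.0664] deg 7.2 dist 0.318
```

View pics/w9.png

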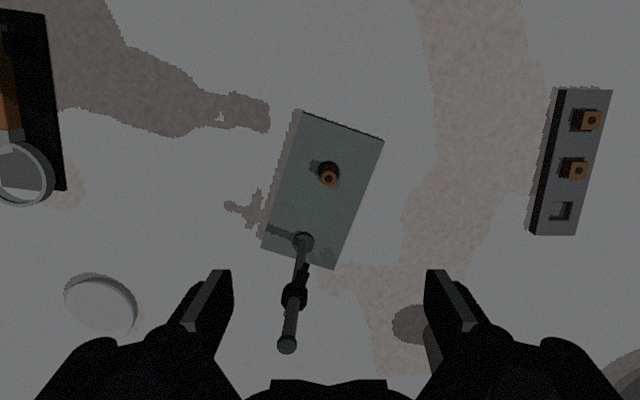

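View pics/s9c.png

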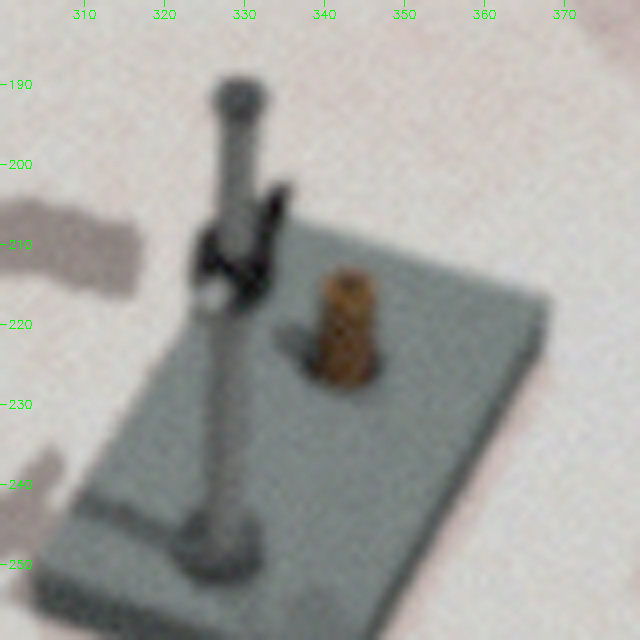

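Run:
```python
from h import *
im=cv2.imread('pics/w9.png'); crop(im,270,225,60,90,7*.95,'w9c.png',2.2)
```

```text
(no output)
```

View pics/w9c.png

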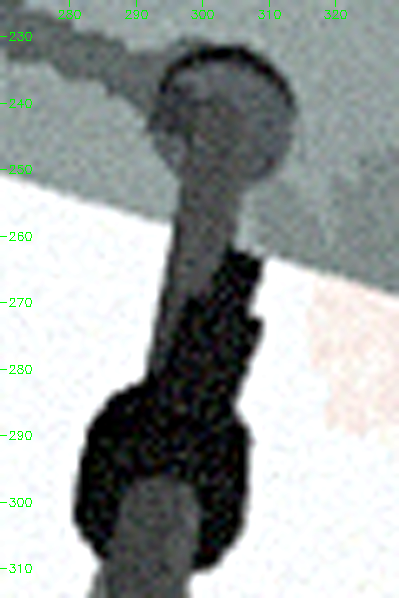

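Run:
```python
from h import *
from scipy.optimize import least_squares
c=cam('w',dict(np.load('w9.npz'))); cs=cam('scene')
p=unproj(c,(328,177),.048); print('plugtop',p)
base=unproj(c,(303,241.5),.022); top=unproj(c,(286.5,344),.186); print('post',base,top)
pp=unproj(cs,(343,214.5),.048); ptop=unproj(cs,(329.3,191.5),.186);print('scene',pp,ptop)
for name,cc,seat,uv in (('w',c,p,(306.5,262.5)),('s',cs,pp,(335,203))):
    for yaw in(-.193,-.21):
        e=np.array([np.cos(yaw),np.sin(yaw),0])
        for z in(.12,.125,.13,.135,.14):
            q=seat+.052*e;q[2]=z;print(name,yaw,z,proj(cc,q).round(1),uv)
def tri(a,ua,b,ub):
    X=cv2.triangulatePoints(a[0]@np.c_[a[1],a[2]],b[0]@np.c_[b[1],b[2]],np.array(ua,float).reshape(2,1),np.array(ub,float).reshape(2,1));return (X[:3]/X[3]).ravel()
print('tri tip',tri(c,(306.5,262.5),cs,(335,203)),'tri posttop',tri(c,(286.5,344),cs,(329.3,191.5)),'tri plug',tri(c,(328,177),cs,(343.3,214.5)))
```

```text
plugtop [0.511975   0.03375625 0.048     ]
post [0.59701387 0.01592551 0.022     ] [0.59381148 0.01606073 0.186     ]
scene [0.51020652 0.03260159 0.048     ] [0.5990366  0.01497547 0.186     ]
w -0.193 0.12 [308.3 257.2] (306.5, 262.5)
w -0.193 0.125 [308.  260.1] (306.5, 262.5)
w -0.193 0.13 [307.6 263.2] (306.5, 262.5)
w -0.193 0.135 [307.3 266.4] (306.5, 262.5)
w -0.193 0.14 [306.9 269.6] (306.5, 262.5)
w -0.21 0.12 [307.3 256.9] (306.5, 262.5)
w -0.21 0.125 [306.9 259.8] (306.5, 262.5)
w -0.21 0.13 [306.6 262.9] (306.5, 262.5)
w -0.21 0.135 [306.2 266. ] (306.5, 262.5)
w -0.21 0.14 [305.8 269.3] (306.5, 262.5)
s -0.193 0.12 [335.5 204.7] (335, 203)
s -0.193 0.125 [335.6 202.9] (335, 203)
s -0.193 0.13 [335.7 201.1] (335, 203)
s -0.193 0.135 [335.8 199.3] (335, 203)
s -0.193 0.14 [335.9 197.5] (335, 203)
s -0.21 0.12 [335.2 204.6] (335, 203)
s -0.21 0.125 [335.2 202.8] (335, 203)
s -0.21 0.13 [335.3 201. ] (335, 203)
s -0.21 0.135 [335.4 199.2] (335, 203)
s -0.21 0.14 [335.5 197.4] (335, 203)
tri tip [0.56417936 0.02208886 0.12718324] tri posttop [0.59618853 0.01492079 0.18351525] tri plug [0.51161251 0.03354527 0.04947875]
```

Run:
```python
from h import *
delta([.48,-.283,.2],np.pi/2-.02)
```

```text
w [ 0.1452 -0.0042  0.0005] t [ 0.026  -0.3094 -0.0714] deg 8.3 dist 0.319
```

Emit:
apply_moves(
  series="0.02 0 0 0.004 -0.04 -0.01 1; 0.04 0 0 0.008 -0.09 -0.02 1; 0.06 0 0 0.012 -0.14 -0.03 1; 0.08 0 0 0.016 -0.19 -0.045 1; 0.1 0 0 0.02 -0.24 -0.055 1; 0.12 -0.002 0 0.024 -0.285 -0.066 1; 0.145 -0.004 0 0.026 -0.309 -0.071 1; 0.145 -0.004 0 0.026 -0.309 -0.071 1; 0.145 -0.004 0 0.026 -0.309 -0.071 1; 0.145 -0.004 0 0.026 -0.309 -0.071 1; 0.145 -0.004 0 0.026 -0.309 -0.071 1",
)

```text
clock: 12.08
tcp_pos: [0.4817, -0.2812, 0.2012]
orientation: [0.014, 1.568, -0.014]
contact_force: [-0.8, -0.3, -0.3]
grip_width: 0.0852
```

Run:
```python
from h import *
where(); i=camera_info('wrist'); im=grab_frame('wrist'); cv2.imwrite('pics/w10.png',im); np.savez('w10.npz',**i)
```

```text
t 12.075 pos [ 0.4817 -0.2812  0.2012] xtool [ 0.002  0.    -1.   ] yaw_y 1.5529 F [-0.77 -0.28 -0.35] w 0.0852 j [ 0.19  0.32  0.28  1.89 -0.11  0.95  2.07]
```

View pics/w10.png

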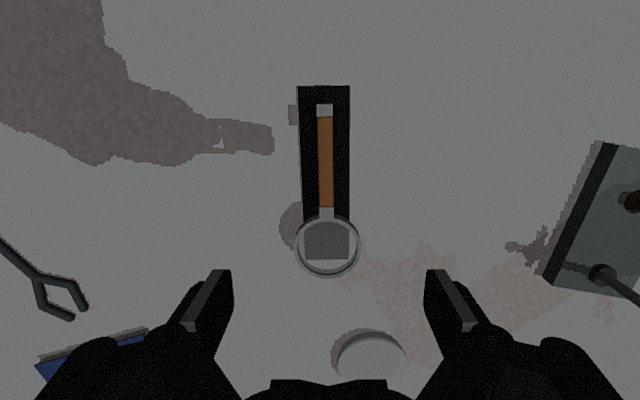

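Run:
```python
from h import *
im=cv2.imread('pics/w10.png'); crop(im,280,75,95,215,2.7,'w10c.png',2)
c=cam('w',dict(np.load('w10.npz')))
L=unproj(c,(328,246.5),.037); T=unproj(c,(324.7,104),.043); print(L,T,np.linalg.norm(L-T)); d=L-T; yaw=np.arctan2(d[1],d[0]); print(yaw)
e=np.array([np.cos(yaw),np.sin(yaw),0]); g=L-.07*e;print('grip',g, T+.07*e)
```

```text
[ 0.55057498 -0.28165031  0.037     ] [ 0.41210155 -0.28200243  0.043     ] 0.1386038133995523
0.0025428543284875802
grip [ 0.48057521 -0.28182831  0.037     ] [ 0.48210132 -0.28182443  0.043     ]
```

View pics/w10c.png

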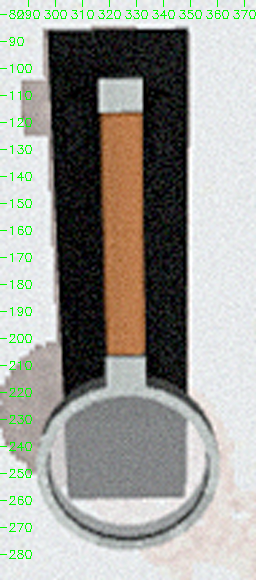

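Run:
```python
from h import *
delta([.4815,-.2818,.08],np.pi/2);delta([.4815,-.2818,.015],np.pi/2)
```

```text
w [-0.0183  0.0026 -0.0002] t [ 0.1212 -0.0003 -0.0004] deg 1.1 dist 0.121
w [-0.0183  0.0026 -0.0002] t [ 0.1862 -0.0004 -0.0006] deg 1.1 dist 0.186
```

Emit:
apply_moves(
  series="-0.018 0.002 0 0.03 0 0 1; -0.018 0.002 0 0.06 0 0 1; -0.018 0.002 0 0.09 0 0 1; -0.018 0.002 0 0.115 0 0 1; -0.018 0.002 0 0.14 0 0 1; -0.018 0.002 0 0.16 0 0 1; -0.018 0.002 0 0.175 0 0 1; -0.018 0.002 0 0.183 0 0 1; -0.018 0.002 0 0.186 -0.0005 -0.0005 1; -0.018 0.002 0 0.186 -0.0005 -0.0005 1; -0.018 0.002 0 0.186 -0.0005 -0.0005 1",
)

```text
clock: 13.5
tcp_pos: [0.4816, -0.2831, 0.0156]
orientation: [0.001, 1.57, -0.002]
contact_force: [-0.1, 0.3, 0.0]
grip_width: 0.0853
```

Run:
```python
from h import *
where(); im=grab_frame('wrist'); cv2.imwrite('pics/w11.png',im)
```

```text
t 13.5 pos [ 0.4816 -0.2831  0.0156] xtool [ 0.001 -0.    -1.   ] yaw_y 1.5689 F [-0.14  0.3   0.  ] w 0.0853 j [ 0.27  0.59  0.2   2.   -0.21  0.57  2.17]
```

View pics/w11.png

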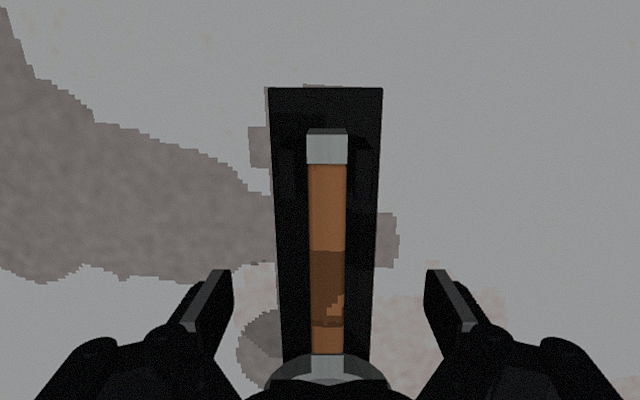

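Run:
```python
from h import *
c=cam('wrist'); print(unproj(c,(327,130),.043))
```

```text
[ 0.41061148 -0.28251403  0.043     ]
```

Emit:
apply_moves(
  series="0 0 0 0 0 0 0.6; 0 0 0 0 0 0 0.4; 0 0 0 0 0 0 0.3; 0 0 0 0 0 0 0.1; 0 0 0 0 0 0 0; 0 0 0 0 0 0 0; 0 0 0 0 0 0 0; 0 0 0 0 0 0 0; 0 0 0 0 0 0 0; 0 0 0 0 0 0 0; 0 0 0 0 0 0 0",
  force=60,
)

```text
clock: 14.92
tcp_pos: [0.4813, -0.283, 0.0152]
orientation: [0.001, 1.57, -0.002]
contact_force: [-0.7, 0.5, 4.8]
grip_width: 0.0132
```

Run:
```python
from h import *
where(); im=grab_frame('wrist'); cv2.imwrite('pics/w12.png',im)
```

```text
t 14.925 pos [ 0.4813 -0.283   0.0152] xtool [ 0.001 -0.    -1.   ] yaw_y 1.5689 F [-0.66  0.49  4.77] w 0.0132 j [ 0.27  0.59  0.2   2.   -0.21  0.57  2.17]
```

View pics/w12.png

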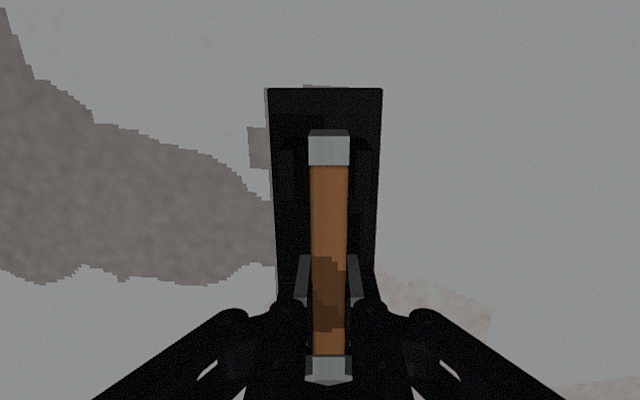

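Emit:
apply_moves(
  series="0 0 0 -0.005 0 0 0; 0 0 0 -0.015 0 0 0; 0 0 0 -0.03 0 0 0; 0 0 0 -0.05 0 0 0; 0 0 0 -0.075 0 0 0; 0 0 0 -0.1 0 0 0; 0 0 0 -0.125 0 0 0; 0 0 0 -0.15 0 0 0; 0 0 0 -0.17 0 0 0; 0 0 0 -0.185 0 0 0; 0 0 0 -0.185 0 0 0; 0 0 0 -0.185 0 0 0",
)

```text
clock: 16.48
tcp_pos: [0.4806, -0.2826, 0.1995]
orientation: [0.002, 1.572, -0.001]
contact_force: [0.6, -1.0, -2.0]
grip_width: 0.0132
```

Run:
```python
from h import *
where(); im=grab_frame('wrist'); cv2.imwrite('pics/w13.png',im); s=grab_frame('scene'); crop(s,150,100,150,110,5,'s13.png',1.6)
y=np.radians(45); P=np.array([.5128,.0335]); g=P-.07*np.array([np.cos(y),np.sin(y)]); print(g)
delta([*g,.2],np.pi/2+y)
```

```text
t 16.475 pos [ 0.4806 -0.2826  0.1995] xtool [-0.001  0.    -1.   ] yaw_y 1.5691 F [ 0.62 -1.05 -2.04] w 0.0132 j [ 0.19  0.32  0.28  1.89 -0.11  0.95  2.09]
[ 0.46330253 -0.01599747]
w [-0.7872 -0.0011 -0.0012] t [-0.0007  0.2665 -0.0177] deg 45.1 dist 0.267
```

View pics/w13.png

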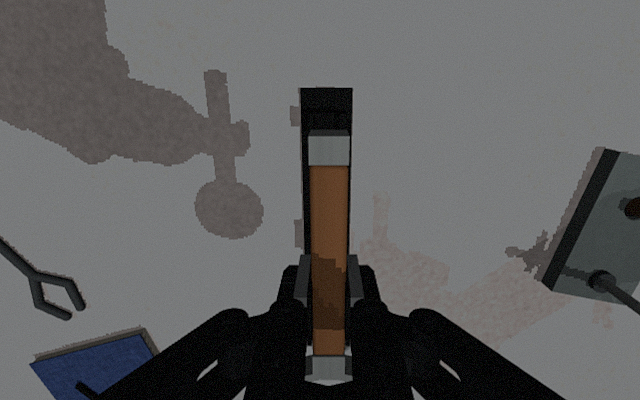

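View pics/s13.png

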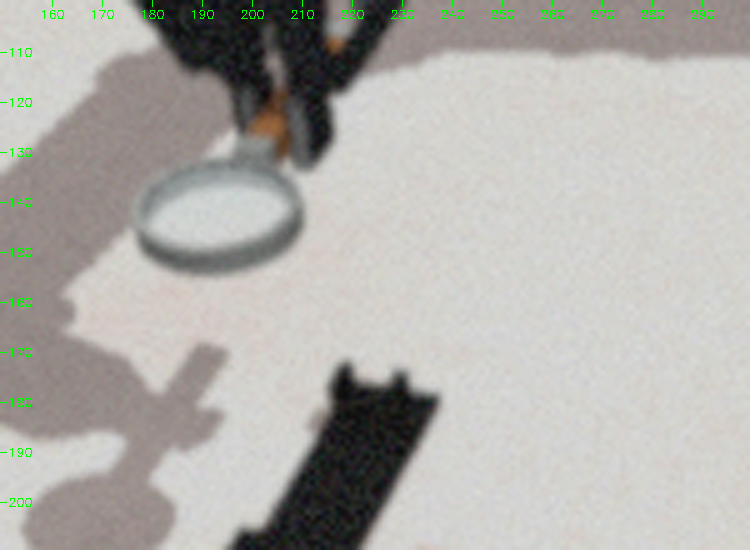

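Emit:
apply_moves(
  series="-0.06 0 0 0 0.015 -0.001 0; -0.14 0 0 0 0.04 -0.003 0; -0.22 0 0 0 0.07 -0.005 0; -0.3 0 0 0 0.1 -0.007 0; -0.38 0 0 0 0.13 -0.009 0; -0.46 0 0 0 0.16 -0.011 0; -0.54 0 0 0 0.19 -0.013 0; -0.62 0 0 0 0.22 -0.015 0; -0.7 0 0 0 0.245 -0.017 0; -0.76 -0.001 -0.001 -0.0007 0.26 -0.0177 0; -0.787 -0.001 -0.001 -0.0007 0.2665 -0.0177 0; -0.787 -0.001 -0.001 -0.0007 0.2665 -0.0177 0",
)

```text
clock: 18.08
tcp_pos: [0.464, -0.0166, 0.2007]
orientation: [-0.615, 1.481, 0.613]
contact_force: [-0.3, -0.3, -1.0]
grip_width: 0.0128
```

Emit:
apply_moves(
  series="0 0 0 0 0 0 0; 0 0 0 0 0 0 0; 0 0 0 0 0 0 0",
)

```text
clock: 18.45
tcp_pos: [0.4639, -0.0168, 0.2008]
orientation: [-0.614, 1.481, 0.612]
contact_force: [0.4, 0.1, -1.4]
grip_width: 0.0131
```

Run:
```python
from h import *
where(); im=grab_frame('wrist'); cv2.imwrite('pics/w14.png',im); s=grab_frame('scene'); cv2.imwrite('pics/s14f.png',s);crop(s,260,130,150,130,5,'s14.png',1.6)
t=grab_frame('top');cv2.imwrite('pics/t14f.png',t); crop(t,260,150,100,110,5,'t14.png',1.8)
y=np.radians(45); P=np.array([.5128,.0335]); g=P-.07*np.array([np.cos(y),np.sin(y)]); print(g)
delta([*g,.109],np.pi/2+y)
```

```text
t 18.45 pos [ 0.4639 -0.0168  0.2008] xtool [ 0.002 -0.001 -1.   ] yaw_y 2.355 F [ 0.39  0.13 -1.44] w 0.0131 j [-0.1   0.17  0.01  2.08 -0.    0.9   2.26]
[ 0.46330253 -0.01599747]
w [-0.0005  0.0007  0.0015] t [ 0.0918  0.0009 -0.0002] deg 0.1 dist 0.092
```

View pics/w14.png

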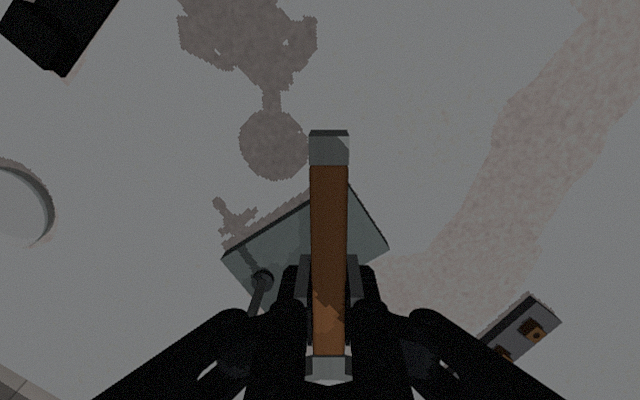

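View pics/s14.png

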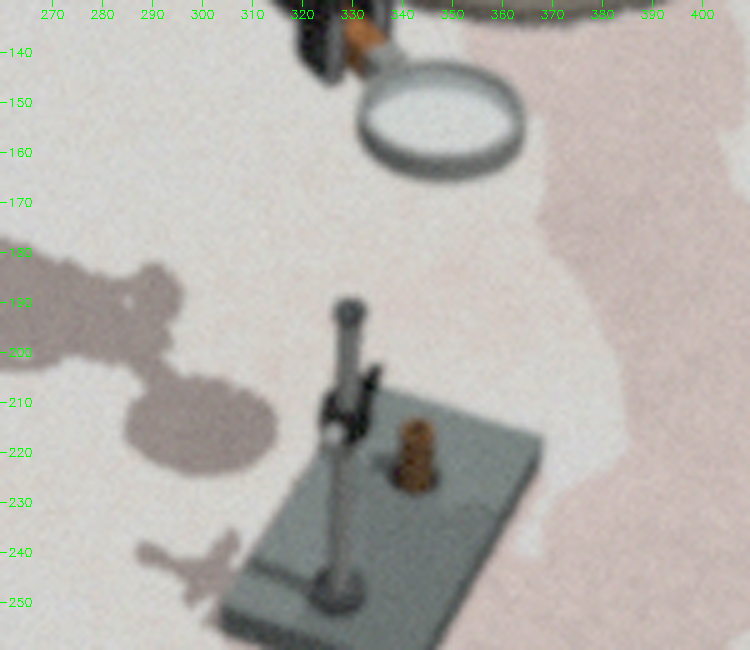

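View pics/t14.png

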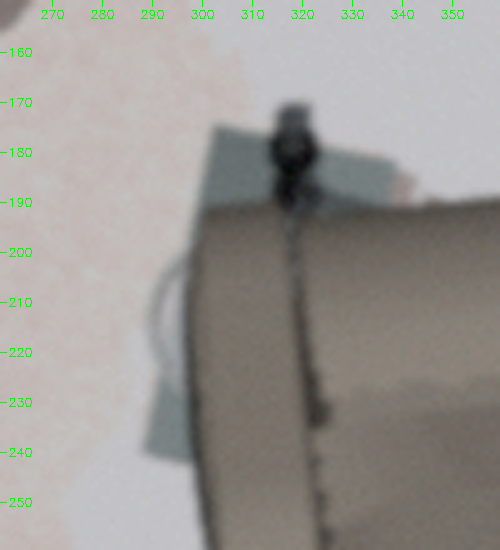

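Emit:
apply_moves(
  series="0 0 0.001 0.01 0.0005 0 0; 0 0 0.001 0.025 0.0009 0 0; 0 0 0.001 0.042 0.0009 0 0; 0 0 0.001 0.058 0.0009 0 0; 0 0 0.001 0.072 0.0009 0 0; 0 0 0.001 0.083 0.0009 0 0; 0 0 0.001 0.089 0.0009 0 0; 0 0 0.001 0.0915 0.0009 0 0; 0 0 0.001 0.0915 0.0009 0 0; 0 0 0.001 0.0915 0.0009 0 0; 0 0 0.001 0.0915 0.0009 0 0",
)

```text
clock: 19.98
tcp_pos: [0.4636, -0.0157, 0.1096]
orientation: [-0.614, 1.481, 0.613]
contact_force: [-0.1, -1.6, -1.5]
grip_width: 0.0133
```

Run:
```python
from h import *
where(); im=grab_frame('wrist'); cv2.imwrite('pics/w15.png',im); s=grab_frame('scene'); cv2.imwrite('pics/s15f.png',s);crop(s,290,150,100,110,7*.75,'s15.png',1.6)
```

```text
t 19.975 pos [ 0.4636 -0.0157  0.1096] xtool [ 0.001  0.    -1.   ] yaw_y 2.3559 F [-0.13 -1.57 -1.51] w 0.0133 j [-0.1   0.3   0.    2.16 -0.    0.68  2.26]
```

View pics/w15.png

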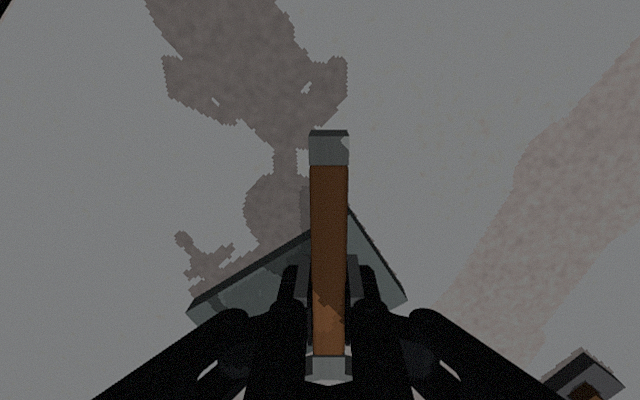

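View pics/s15.png

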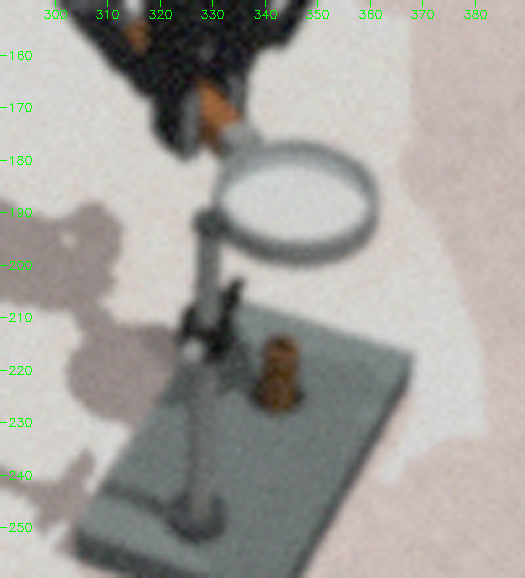

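```bash
python3 - <<'E'
from h import *
cs=cam('scene')
def outline(z,P=(.5128,.0335)):
    pts=[]
    for dz in(-.006,.006):
        for a in np.linspace(0,6.283,120): pts.append(proj(cs,[P[0]+.034*np.cos(a),P[1]+.034*np.sin(a),z+dz]))
    pts=np.array(pts); return pts.min(0).round(1),pts.max(0).round(1)
for z in(.123,.128,.133): print(z,outline(z))
print('plug top',proj(cs,[.5128,.0335,.048]),'tip',[proj(cs,[.5128+.051,.0335-.0105,z]).round(1) for z in(.123,.128,.133)])
E
python3 - <<'E'
import cv2;import sys;sys.path.insert(0,'.')
import os;os.chdir('.')
from h import crop
s=cv2.imread('pics/s15f.png'); crop(s,320,165,50,45,12,'s15c.png',1.6)
E
```

```text
0.123 (array([329. , 177.7]), array([361. , 202.5]))
0.128 (array([329.1, 175.9]), array([361.2, 200.7]))
0.133 (array([329.2, 174.1]), array([361.4, 198.9]))
plug top [343.18044924 215.33108065] tip [array([335.5, 204.5]), array([335.6, 202.7]), array([335.7, 200.9])]
```

View pics/s15c.png

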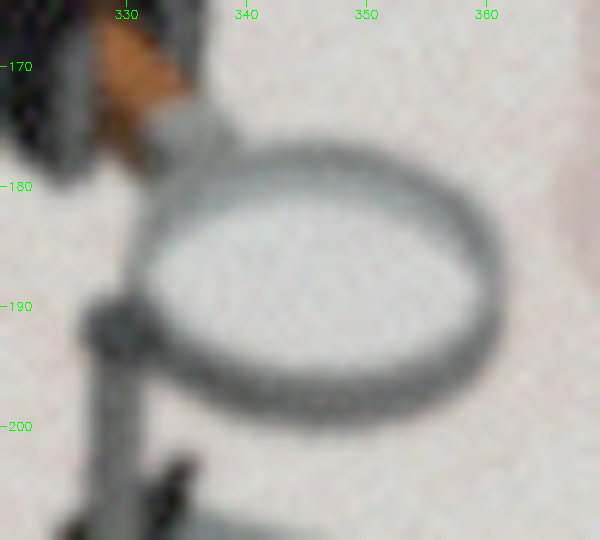

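Emit:
apply_moves(
  series="0 0 0 0 0 0 0; 0 0 0 0 0 0 0; 0 0 0 0 0 0 0; 0 0 0 0 0 0 0; 0 0 0 0 0 0 0; 0 0 0 0 0 0 0; 0 0 0 0 0 0 0; 0 0 0 0 0 0 0",
)

```text
clock: 21.08
tcp_pos: [0.4634, -0.0158, 0.1092]
orientation: [-0.614, 1.481, 0.614]
contact_force: [0.1, -0.3, -1.5]
grip_width: 0.0129
```

Run:
```python
from h import *
where(); print(abs(get_obs()['qvel']).max()); print(hand_in())
```

```text
t 21.075 pos [ 0.4634 -0.0158  0.1092] xtool [ 0.001  0.    -1.   ] yaw_y 2.356 F [ 0.14 -0.34 -1.52] w 0.0129 j [-0.1   0.3   0.    2.16 -0.    0.68  2.26]
0.0018130279823789111
the job is handed in; nothing more can be done
None
```

I set the round specimen upright in the stage's recess and let go. The loupe is now held level by its handle above it, and I handed the job in at 21.1 s. The hand-in gives no verdict, so these are my own measurements:

- **Specimen:** the pictures show it standing in the recess, released at about (0.513, 0.033), within about 2 mm of the recess centre I measured.
- **Pointer height:** I put it at about 0.128 m. The camera estimates spread from 0.125 to 0.130 m.
- **Lens height:** about 0.128 m, from the TCP reading. The rim's outline in the scene picture fits this to within about half a pixel (about 1–2 mm).
- **Lens position:** sideways it is within about 2 mm of the specimen axis.
- **Stillness:** joint speeds were below 0.002 rad/s at hand-in. The only outside force was about 1.5 N, roughly the loupe's weight.

The top camera and the wrist camera disagreed by about 2 mm sideways, so I used the wrist camera and the TCP readings. I saw no sign of contact with the pointer, square specimens, beaker or petri dish, but I did not measure their final positions. No check failed.

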